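# Nudge a hinge plate onto the locating pins of a welding fixture

### The job

The drilled plate lies on the raised loading ledge of the welding fixture. Nudge it sideways with the fingertips, off the ledge and over the two locating pins, until both holes drop over the pins and the plate lies flat on the fixture's bed. Do not lift it, do not touch the freshly welded lug standing on it, and leave the other things where they are.

Things in the scene. Friction and masses are not known exactly. Their poses are not given: they have to be found in the camera images.
- fixture: Fixed flat welding fixture of dark mill-scale steel. Origin at table height under the midpoint between the two pins; x = direction in which the plate must go (from the ledge to the pins), y = along the line of the pins, z up. Its bed spans x -155 to +95 mm, y -100 to +100 mm, top 16 mm above the table.
- ledge_end (a point): Middle of the upper edge of the loading ledge's pin-side end. The ledge is a plain bar on the bed, fixture x -155 to -49 mm, y -30 to +30 mm, its top 13 mm above the bed (29 mm above the table). When the plate is seated, this end stands 3 mm behind the plate's rear edge.
- pin_left (a point): Top of the locating pin on the +y side of the fixture (x 0, y +60 mm). The pins are brass, 10 mm in diameter and 12 mm high above the bed (28 mm above the table, 1 mm lower than the ledge), straight for the first 6 mm, then a conical nose that narrows to a 4 mm flat tip.
- pin_right (a point): Top of the other, identical locating pin (fixture x 0, y -60 mm).
- plate: Loose metal hinge plate, about 0.7 kg, 100 mm (x) by 160 mm (y), 6 mm thick; origin at the middle of its underside, z up. It starts flat on the ledge with its origin 70 to 90 mm behind the pins, turned up to 0.2 rad off the fixture's axes; its sides overhang the ledge. Seated, its origin is at fixture x +4, y 0, 16 mm above the table, its axes along the fixture's.
- rear_edge (a point): Middle of the plate's straight rear edge face (plate x -50 mm, half-way up). The two sides (y +-80 mm) are straight too; the front edge (x +50 mm) has a notch 50 mm wide, 16 mm deep. The centre of mass lies 9 mm behind the plate's origin. Pushed level along the ledge the plate does not tip: its front runs out over the pins before the balance point leaves the ledge.
- hole_left (a point): Lower mouth of the round 14 mm through hole on the plate's +y side (plate x -4, y +60 mm), which goes over pin_left with 2 mm of play all round.
- hole_right (a point): Lower mouth of the other 14 mm hole (plate x -4, y -60 mm), which goes over pin_right.
- lug: Upright lug welded on top of the plate; not to be touched. 60 mm wide (y), 12 mm thick (x), 35 mm high, origin at the middle of its foot (plate x -32, y 0 mm, on the plate's top face).
- nut: Loose hex nut, 22 mm across, 12 mm high, on the front of the fixture's bed; origin at its underside. Bystander: leave it alone.
- wrench: Flat wrench, 180 mm long, 8 mm high, lying on the table beside the fixture's +y side; origin at the middle of its underside. Bystander: leave it alone.
- square_bar: Square steel bar 200 x 10 x 10 mm lying on the table beside the fixture's -y side; origin at the middle of its underside. Bystander: leave it alone.
- tape: Tape measure, 70 x 35 x 62 mm; origin at the underside. Bystander: leave it alone.
- hammer: Hammer lying down, 280 mm long; origin at the underside. Bystander: leave it alone.
- flat_bar: Short flat bar with two holes, 140 x 50 x 6 mm; origin at the underside. Bystander: leave it alone.
- disc: Round steel plate 140 mm across with an upright tab, 43 mm high; origin at the underside. Bystander: leave it alone.
- jar: Closed jar, 68 mm across, 85 mm high; origin at the underside. Bystander: leave it alone.

How it is judged:
By the outcome, as a careful person would: the job done as asked, in the order asked, and still so for the second after the job is handed in, with the robot touching nothing.
It also fails if it takes over 58 s, if anything falls off the work surface, if the arm or the gripper's body presses on something with over 40 N, if the wrist force passes 120 N, or if a joint passes its speed limit or range.

### The arm

A 7-joint arm with a two-finger parallel gripper is mounted at the origin on the work surface. World frame = base frame: x ahead of the robot, y to its left, z up, the work surface at z = 0. Lengths are in m, angles in rad, forces in N, time in s.
With the tool pointing down it reaches from about 0.4 to 0.875 m from the base axis. Payload 6.5 kg.
Tool frame: the origin (TCP) lies on the centre line of the jaws, within the pads' length; the fingertips stand 25 mm ahead of it and the grasp point (between the pads) lies 6 mm ahead of it (ctrl.tips_ahead is the z of the fingertips in the tool frame, in m); z points along the fingers, y is the direction in which the jaws open and shut (so a half turn about z gives the same grasp; the last joint's range is limited). The gripper opens to 85 mm and grips with 20 to 120 N. Pads are 22 mm wide; open, the fingers measure 114 mm over their backs; the gripper's body (76 mm by 85 mm) begins 54 mm behind the grasp point. The pads swing forward as they close: fully open they stand 13 mm farther back than shut.
Start: joints at [-0.066, 0.536, -0.004, 1.538, 0.003, 1.067, -0.071], TCP at [0.65, 0, 0.256] pointing down, gripper open.
Joint ranges: [-2.7, 2.7], [-0.37, 2.16], [-1.27, 1.26], [0.24, 2.4], [-1.31, 4.45], [0.19, 1.91], [-2.76, 2.76]. Speed limits (rad/s): [2.39, 2.39, 3.14, 3.14, 3.14, 3.14, 3.14].

### API

Orientations are given as a unit quaternion [x, y, z, w].
In Python, from cell import ctrl, camera, camera_params, job, search_frame, mark_of gives the robot as it stands. The module is installed in compiled form; this text tells all that it offers.
- The arm moves only by the tool send_rows, never from a script. Its argument "targets" is text: rows parted by semicolons, each of 7 numbers parted by spaces: the shift along the tool's x, y, z in cm, then the turn, a rotation vector about the tool's x, y, z in degrees, then the finger opening in cm, from 0 to 8.54. In form: x y z ax ay az hand; .... A call has 1 to 10 rows; each row shifts and turns the commanded pose from where the row before left it, along the tool's axes as they then stand; what a row does not reach is not made up. A row lasts 1/10 s, in which the tool goes at most 50 mm and 8.59 degrees, less where a joint would pass 70% of its speed; a pose out of reach is approached as far as the arm can. A call with a gripper value outside its range is refused whole. The fingers move at their own pace and stop on an object; "grip_force" is the grip in N (left out, the last holds). Time passes only in rows, so rows that do not move let the fingers close. It gives the time, the measured TCP pose, the force and the opening at its end, in the units of the state.
- ctrl.state(): the state, without advancing time (a new reading comes with each control period).
- camera(name): name is "scene" or "side" or "wrist"; returns the picture (384x512x3 uint8, blue, green, red); there is no depth.
- camera_params(name): a dict with "camera_matrix" (3x3 intrinsics, pixels), "R" (3x3) and "t" (3): a world point X has camera coordinates R X + t. Camera axes: x right, y down, z forward; pixel columns grow to the right and rows downward; lengths in m; the calibration is good to about 2 mm. A picture is of the moment at which its call begins: read the wrist's pose just before it. camera_params takes no time and is no camera call; for the wrist camera it gives the pose at the moment of the call.
- job.sign_off(): hands the job in, once; it reports no verdict.
Trained networks look in the newest picture that a camera, given by its name, has taken for a name from the list of things; names that differ only in an ending like _2 or _b are one class to them, and where a whole thing is asked for, a point or a joint stands for the part that bears it (a point fixed in the world has none). Each returns a list of dicts, best first, with "conf" (0 to 1); they miss things now and then, are a little off and sometimes report something else, mostly with a low value. They report only what shows in the picture. A call takes as long as a camera call.
- search_frame(camera, thing): "pixel" ([column, row] in pixels, amid what is visible of it).
- mark_of(camera, thing): "pixel" ([column, row] in pixels: a listed point, or the origin of a listed thing).
The state is a dict: "clock": time; "joints": joint angles; "joint_vel": joint speeds; "effort": joint torques, N m; "position": TCP position; "ee_rot": TCP orientation; "contact_force": force on the tool from outside, world axes, zero at the start; "moment": the same for the moment, N m; "opening": opening from 0.0 (shut) to 1.0 (fully open).
Only numpy, scipy, OpenCV 4.12 (cv2) and the standard library are available. Lean on these libraries where they do the work, as an engineer would, in place of code of your own. Each camera call takes 0.05 s, during which the arm holds its last target. There are 200 camera calls.

## Working session

There is one attempt and no reset: what is moved stays moved. The work goes in short steps, Python scripts to look and compute and a tool call to move; the robot and the scene stay as the last step left them, time stands still between calls to the robot, and variables do not carry over. Pictures are saved under pics/ and viewed, about 8 in all and at most 12, crops included, and the job is handed in when it is done.

Besides the shell and the picture viewer there is one more tool, called after "Request:" by a JSON object that holds its "op" and its "data", one argument or row to a line. send_rows: Moves the arm, as the interface text tells. Its arguments: {"type":"object","properties":{"targets":{"type":"string"},"grip_force":{"type":"number"}},"required":["targets"]}

```bash
mkdir -p pics
cat > h.py <<'E'
import numpy as np, cv2
from scipy.spatial.transform import Rotation as Rn
from cell import ctrl, camera, camera_params, job, search_frame, mark_of
def snap(c,fn=None):
    p=camera_params(c); im=camera(c)
    if fn: cv2.imwrite('pics/'+fn,im)
    return p,im
def ray(p,px):
    K=np.array(p['camera_matrix']);R=np.array(p['R']);t=np.array(p['t'])
    return -R.T@t, R.T@np.linalg.inv(K)@np.array([px[0],px[1],1.])
def atz(p,px,z):
    o,d=ray(p,px); return o+d*(z-o[2])/d[2]
def proj(p,X):
    K=np.array(p['camera_matrix']);c=np.array(p['R'])@X+np.array(p['t']);u=K@c;return u[:2]/u[2]
Z=dict(pin_left=.028,pin_right=.028,ledge_end=.029,hole_left=.029,hole_right=.029,rear_edge=.032,plate=.029,lug=.035,nut=.016)
def marks(c,p,names):
    for n in names:
        for m in mark_of(c,n)[:1]:
            print(c,n,round(m['conf'],2),np.round(m['pixel'],1),np.round(atz(p,m['pixel'],Z.get(n,0))*1000,1))
E
python3 - <<'E'
from h import *
s=ctrl.state();print(s['clock'],s['position'],s['ee_rot'],ctrl.tips_ahead,s['opening'],s['contact_force'])
ims=[]
for c in ['scene','side','wrist']:
    p,im=snap(c,c+'0.png'); print(c,(-np.array(p['R']).T@np.array(p['t'])).round(3))
    marks(c,p,['pin_left','pin_right','ledge_end','hole_left','hole_right','rear_edge','plate','lug','nut','tape','hammer','jar','disc','flat_bar','wrench','square_bar'])
E
```

```text
0.0 [6.49408880e-01 2.13417616e-06 2.55391635e-01] [ 7.07081256e-01  7.07131756e-01 -6.61019919e-04 -5.83897730e-04] 0.025 0.9989372428404574 [-0.20256495 -0.02960658  0.08908676]
scene [ 0.873 -0.65   0.944]
scene pin_left 0.62 [250.4 176.5] [488.8  57.6  28. ]
scene pin_right 0.59 [268.7 209.4] [608.3 -38.2  28. ]
scene ledge_end 0.8 [254.4 196.7] [543.6 -15.2  29. ]
scene hole_left 0.82 [241.  190.6] [491.7 -13.9  29. ]
scene hole_right 0.79 [268.2 210.4] [609.  -43.2  29. ]
scene rear_edge 0.94 [244.6 209.5] [541.7 -78.4  32. ]
scene plate 0.75 [255.6 199.6] [552.8 -24.   29. ]
scene lug 0.45 [246.3 208.8] [546.2 -75.2  35. ]
scene nut 0.6 [267.6 166.6] [515.5 138.5  16. ]
scene tape 0.66 [157.9 268.7] [ 411.4 -367.7    0. ]
scene hammer 0.74 [266.7 192.7] [562.1  40.9   0. ]
scene jar 0.7 [267.9 112. ] [367.6 434.8   0. ]
scene disc 0.66 [194.  339.1] [ 616.9 -481.4    0. ]
scene flat_bar 0.86 [123.3 314.6] [ 413.9 -519.9    0. ]
scene wrench 0.64 [226.7 173.8] [395.8  49.4   0. ]
scene square_bar 0.68 [297.8 211.3] [688.4  20.    0. ]
side [0.178 0.543 0.829]
side pin_left 0.95
[... 925 characters left out ...]
8] [607.   44.1  28. ]
wrist ledge_end 0.7 [161.2 172. ] [542.  -3.  29.]
wrist hole_left 0.66 [123.5 200. ] [491.4 -39.   29. ]
wrist hole_right 0.81 [216.1 205.5] [608.1 -46.4  29. ]
wrist rear_edge 0.67 [169.8 231.5] [547.5 -80.7  32. ]
wrist plate 0.59 [169.9 196.8] [550.3 -34.8  29. ]
wrist lug 0.81 [170.2 225.3] [549.5 -70.9  35. ]
wrist nut 0.77 [137.2  52.5] [522.2 133.4  16. ]
wrist tape 0.69 [106.3 380.6] [ 411.5 -364.     0. ]
wrist jar 0.4 [278.1 162.6] [688.4   3.6   0. ]
wrist disc 0.52 [168.4 234.9] [535.6 -99.9   0. ]
wrist flat_bar 0.7 [135.4  51.3] [514.5 137.6   0. ]
wrist wrench 0.82 [ 53.1 120. ] [401.5  58.3   0. ]
wrist square_bar 0.89 [278.6 159. ] [688.9   8.3   0. ]
```

View pics/scene0.png

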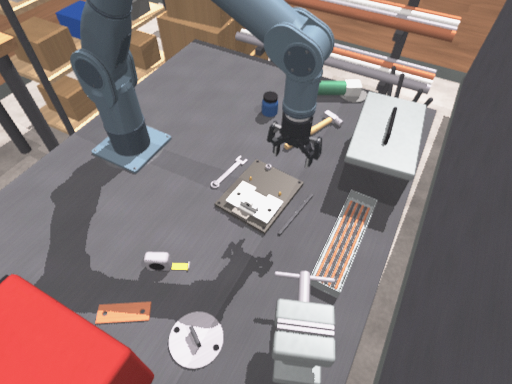

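View pics/wrist0.png

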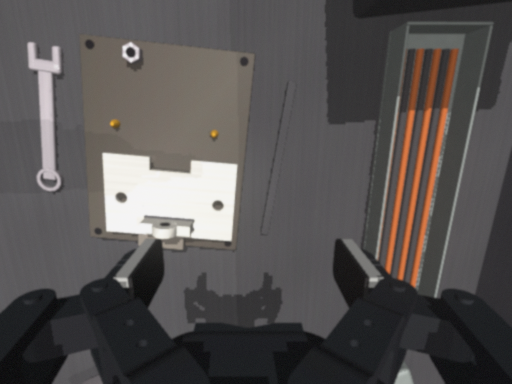

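The wrist view shows the pins at about (115,124) and (214,134) and the holes at (121,197) and (218,205). The plate is nearly parallel to the fixture, but about 14 mm off to the −y side (world +x). I'll go behind the plate for a closer look.

Request:
{"op": "send_rows", "data": {
  "targets": "-4 -2.5 2 0 0 0 8.54; -4 -2.5 2 0 0 0 8.54; -4 -2.5 2 0 0 0 8.54; -3.5 -2.5 2 0 0 0 8.54; 0 0 0 0 0 0 8.54; 0 0 0 0 0 0 8.54"
}}

```text
clock: 3.15
position: [0.5512, -0.1531, 0.1775]
ee_rot: [0.708, 0.706, -0.0, -0.0]
contact_force: [-0.0, 0.3, 0.0]
opening: 0.996
```

Run:
```python
from h import *
s=ctrl.state();print(s['clock'],s['position'],s['ee_rot'])
for c in ['wrist','side']:
    p,im=snap(c,c+'1.png')
    marks(c,p,['pin_left','pin_right','ledge_end','hole_left','hole_right','rear_edge','lug'])
    if c=='wrist': cv2.imwrite('pics/w1b.png',cv2.resize(im,(800,600),interpolation=cv2.INTER_CUBIC))
```

```text
3.15 [ 0.55118349 -0.15306147  0.17751066] [ 7.07964667e-01  7.06247758e-01 -2.39156527e-04 -2.79071315e-04]
wrist pin_right 0.69 [176.2  53.7] [488.9 -37.1  28. ]
wrist hole_left 0.8 [176.3  48.9] [489.5 -33.6  29. ]
wrist hole_right 0.85 [316.5  65.2] [609.  -46.7  29. ]
wrist rear_edge 0.7 [242.5 110.2] [545.2 -83.6  32. ]
wrist lug 0.84 [246.8  90.6] [549.1 -67.5  35. ]
side pin_left 0.78 [242.4 223.2] [499.4  40.7  28. ]
side pin_right 0.7 [208.9 209. ] [610.3  49.4  28. ]
side ledge_end 0.56 [237.8 207.9] [540.4   1.3  29. ]
side hole_left 0.57 [258.9 205.8] [491.9 -38.8  29. ]
side hole_right 0.61 [228.5 189.9] [603.4 -43.3  29. ]
side rear_edge 0.8 [251.8 187.9] [545.7 -86.4  32. ]
side lug 0.69 [246.4 194.6] [543.8 -51.9  35. ]
```

View pics/w1b.png

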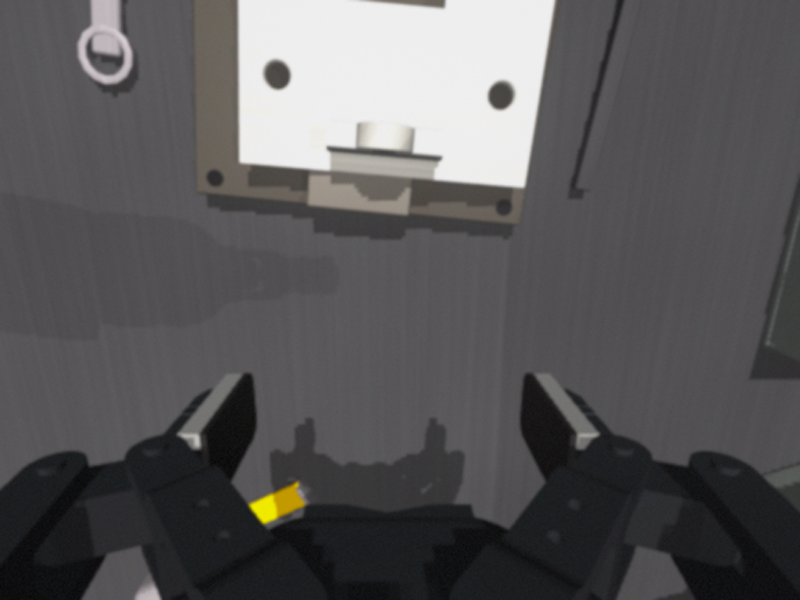

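```bash
cat >> h.py <<'E'
def frompose(pos,q):
    """wrist camera params at a past TCP pose, from the present mounting"""
    s=ctrl.state();p=camera_params('wrist')
    Tc=np.eye(4);Tc[:3,:3]=p['R'];Tc[:3,3]=p['t']
    Tt=np.eye(4);Tt[:3,:3]=Rn.from_quat(s['ee_rot']).as_matrix();Tt[:3,3]=s['position']
    T0=np.eye(4);T0[:3,:3]=Rn.from_quat(q).as_matrix();T0[:3,3]=pos
    M=Tc@Tt@np.linalg.inv(T0)
    return dict(camera_matrix=p['camera_matrix'],R=M[:3,:3],t=M[:3,3])
def brass(im):
    h=cv2.cvtColor(im,cv2.COLOR_BGR2HSV); m=cv2.inRange(h,(8,120,90),(30,255,255))
    n,_,st,ce=cv2.connectedComponentsWithStats(m)
    return [(ce[i].round(1),st[i,4]) for i in range(1,n) if st[i,4]>5]
E
python3 - <<'E'
from h import *
p0=frompose([0.6494,0,.2554],[.7070813,.7071318,-.000661,-.000584])
im=cv2.imread('pics/wrist0.png')
for c,a in brass(im): print('brass',c,a,(atz(p0,c,.024)*1000).round(1))
def sh(n,p,px,z): print(n,(atz(p,px,z)*1000).round(1)[:2])
for px in [(121,197),(218,205)]: sh('hole0',p0,px,.035)
for px in [(103,153),(241,165),(236,242),(106,232)]: sh('corner0',p0,px,.035)
for px in [(83,37),(254,53),(238,249),(90,238)]: sh('fix0',p0,px,.016)
p1=camera_params('wrist')
for a in [(277,74),(501,95)]: sh('hole1',p1,np.array(a)/1.5625,.035)
for a in [(239,163),(526,187)]: sh('rear1',p1,np.array(a)/1.5625,.035)
for a in [(196,192),(517,222)]: sh('fixrear1',p1,np.array(a)/1.5625,.016)
for a in [(308,203),(410,213),(412,180)]: sh('ledge1',p1,np.array(a)/1.5625,.029)
E
```

```text
brass [403.8 158.7] 1533 [838.7  12.6  24. ]
brass [418.9 161.8] 1667 [857.9   8.8  24. ]
brass [433.7 163.7] 1582 [876.5   6.4  24. ]
brass [114.4 122.9] 64 [489.   55.5  24. ]
brass [213.9 133.4] 49 [606.8  43.2  24. ]
hole0 [490.7 -33.1]
hole0 [610.3 -43.5]
corner0 [476.1  21.3]
corner0 [639.3   6.9]
corner0 [632.1 -93.8]
corner0 [465.8 -79.9]
fix0 [462.  149.2]
fix0 [654.6 132.5]
fix0 [ 633.8 -113.4]
fix0 [432.5 -97. ]
hole1 [492.1 -32.8]
hole1 [611.4 -43.1]
rear1 [467.9 -77.7]
rear1 [628.8 -90.8]
fixrear1 [434.1 -94.1]
fixrear1 [ 630.7 -112.3]
ledge1 [504.2 -99.9]
ledge1 [ 563.7 -105.7]
ledge1 [564.7 -87. ]
```

Request:
{"op": "send_rows", "data": {
  "targets": "0 0 0 0 0 5.2 0; 3.7 3.3 0 0 0 0 0; 3.7 3.3 0 0 0 0 0; 3.6 3.1 0 0 0 0 0; 0 0 3 0 0 0 0; 0 0 3 0 0 0 0; 0 0 3 0 0 0 0; 0 0 2 0 0 0 0; 0 0 0 0 0 0 0; 0 0 0 0 0 0 0"
}}

```text
clock: 4.95
position: [0.6585, -0.0514, 0.0681]
ee_rot: [0.738, 0.674, -0.0, 0.0]
contact_force: [0.3, -0.2, 0.8]
opening: -0.003
```

```bash
cat >> h.py <<'E'
def st():
    s=ctrl.state();m=Rn.from_quat(s['ee_rot']).as_matrix()
    print(s['clock'],(np.array(s['position'])*1000).round(1),'toolx',m[:,0].round(3),'z',m[:,2].round(3),'F',np.round(s['contact_force'],1),'op',round(s['opening'],3))
E
python3 - <<'E'
from h import *
st()
p,im=snap('wrist','w2.png')
E
```

```text
4.95 [658.5 -51.4  68.1] toolx [ 0.091  0.996 -0.   ] z [-0. -0. -1.] F [ 0.3 -0.2  0.8] op -0.003
```

View pics/w2.png

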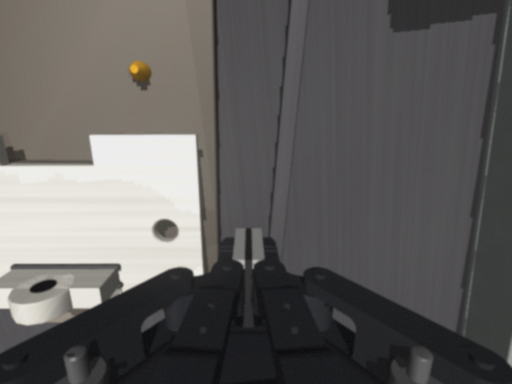

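Run:
```python
from h import *
p=camera_params('wrist')
for n,px,z in [('pin',(140,70),.028),('hole',(165,230),.035),('front corner',(195,135),.035),('side',(203,272),.035),('fixside',(213,60),.016),('fixside',(218,240),.016),('notch',(92,165),.035),('bar',(287,130),.01),('bar',(275,230),.01)]: print(n,(atz(p,px,z)*1000).round(1))
for y in (-14.5,14.5):
    s=ctrl.state();print('tip px',proj(p,np.array(s['position'])+Rn.from_quat(s['ee_rot']).apply([0,y/1000,.025])).round(0))
```

```text
pin [611.1  41.9  28. ]
hole [611.2 -44.1  35. ]
front corner [635.9   7.2  35. ]
side [629.2 -73.   35. ]
fixside [647.9  45.2  16. ]
fixside [637.7 -61.8  16. ]
notch [578.7  -3.4  35. ]
bar [686.9   3.6  10. ]
bar [675.4 -60.8  10. ]
tip px [223. 241.]
tip px [277. 241.]
```

Request:
{"op": "send_rows", "data": {
  "targets": "0 0 1 0 0 0 0; 0 0 0.8 0 0 0 0; 0 -0.5 0 0 0 0 0; 0 -0.4 0 0 0 0 0; 0 -0.3 0 0 0 0 0; 0 -0.3 0 0 0 0 0; 0 -0.3 0 0 0 0 0; 0 -0.2 0 0 0 0 0; 0 -0.2 0 0 0 0 0; 0 0 0 0 0 0 0"
}}

```text
clock: 6.0
position: [0.6372, -0.0494, 0.0504]
ee_rot: [0.738, 0.674, 0.001, 0.001]
contact_force: [4.1, 0.2, 1.2]
opening: -0.002
```

Run:
```python
from h import *
st()
p,im=snap('wrist','w3.png')
g=cv2.cvtColor(im,cv2.COLOR_BGR2GRAY)
for r in (140,170,190,200): print(r,[(c,g[r,c]) for c in range(180,260,6)])
marks('wrist',p,['hole_right','pin_right'])
cv2.imwrite('pics/w3.png',im)
```

```text
6.0 [637.2 -49.4  50.4] toolx [0.091 0.996 0.   ] z [ 0.002 -0.    -1.   ] F [4.1 0.2 1.2] op -0.002
140 [(180, np.uint8(230)), (186, np.uint8(230)), (192, np.uint8(230)), (198, np.uint8(230)), (204, np.uint8(230)), (210, np.uint8(229)), (216, np.uint8(230)), (222, np.uint8(108)), (228, np.uint8(112)), (234, np.uint8(112)), (240, np.uint8(109)), (246, np.uint8(104)), (252, np.uint8(64)), (258, np.uint8(83))]
170 [(180, np.uint8(231)), (186, np.uint8(230)), (192, np.uint8(230)), (198, np.uint8(230)), (204, np.uint8(231)), (210, np.uint8(230)), (216, np.uint8(230)), (222, np.uint8(118)), (228, np.uint8(112)), (234, np.uint8(110)), (240, np.uint8(108)), (246, np.uint8(102)), (252, np.uint8(66)), (258, np.uint8(82))]
190 [(180, np.uint8(230)), (186, np.uint8(230)), (192, np.uint8(229)), (198, np.uint8(230)), (204, np.uint8(230)), (210, np.uint8(230)), (216, np.uint8(230)), (222, np.uint8(146)), (228, np.uint8(108)), (234, np.uint8(107)), (240, np.uint8(106)), (246, np.uint8(100)), (252, np.uint8(72)), (258, np.uint8(80))]
200 [(180, np.uint8(232)), (186, np.uint8(231)), (192, np.uint8(231)), (198, np.uint8(231)), (204, np.uint8(231)), (210, np.uint8(230)), (216, np.uint8(229)), (222, np.uint8(178)), (228, np.uint8(108)), (234, np.uint8(107)), (240, np.uint8(106)), (246, np.uint8(103)), (252, np.uint8(69)), (258, np.uint8(79))]
wrist hole_right 0.7 [185.4 242.5] [603.1 -45.1  29. ]
wrist pin_right 0.66 [165.2  61.8] [607.2  43.3  28. ]
```

View pics/w3.png

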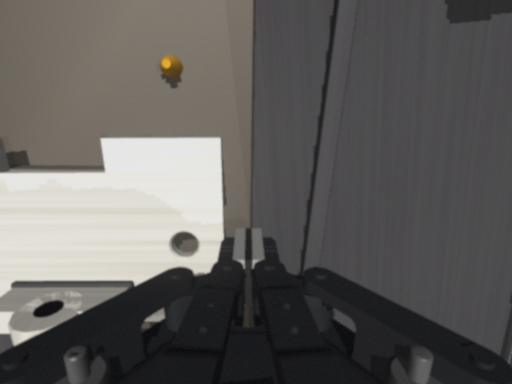

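```bash
cat >> h.py <<'E'
A=np.radians(5.6); fx=np.array([np.sin(A),np.cos(A)]); fy=np.array([-np.cos(A),np.sin(A)])
E
python3 - <<'E'
from h import *
p=camera_params('wrist')
im=cv2.imread('pics/w3.png')
print(brass(im)[:4])
h=atz(p,(184,243),.035)*1e3
for px in [(171,65),(168,64)]:
    q=atz(p,px,.026)*1e3; d=(h-q)[:2]; print(h.round(1),q.round(1),'x',d@fx,'y',d@fy)
for px in [(222,139),(224,205)]: print('side',(atz(p,px,.035)*1e3).round(1))
for px in [(252,20),(250,200)]: print('fix',(atz(p,px,.016)*1e3).round(1))
E
```

```text
[(array([169.4,  63.7]), np.int32(307))]
[604.1 -42.5  35. ] [609.1  42.1  26. ] x -84.65880715455623 y -3.218029787455964
[604.1 -42.5  35. ] [607.8  42.6  26. ] x -85.07136027177354 y -4.559512893362052
side [629.3   7.5  35. ]
side [626.6 -24.2  35. ]
fix [648.   59.6  16. ]
fix [639.1 -28.7  16. ]
```

Request:
{"op": "send_rows", "data": {
  "targets": "0 -0.2 0 0 0 0 0; 0 -0.2 0 0 0 0 0; 0 0 0 0 0 0 0; 0 0.5 0 0 0 0 0; 0 1.5 0 0 0 0 0; 0 0 -4 0 0 0 0; -3 -2 -4 0 0 0 0; -4 -4 0 0 0 0 8.54; -4 -4 0 0 0 0 8.54; 0 0 0 0 0 0 8.54"
}}

```text
clock: 7.15
position: [0.5464, -0.1471, 0.1256]
ee_rot: [0.741, 0.671, -0.005, -0.003]
contact_force: [-0.1, -0.3, -0.0]
opening: 0.505
```

Run:
```python
from h import *
st()
p,im=snap('wrist')
marks('wrist',p,['hole_left','hole_right','pin_left','pin_right','rear_edge'])
cv2.imwrite('pics/w4.png',cv2.resize(im,(800,600),interpolation=cv2.INTER_CUBIC))
```

```text
7.15 [ 546.4 -147.1  125.6] toolx [ 0.099  0.995 -0.003] z [-0.01  -0.002 -1.   ] F [-0.1 -0.3 -0. ] op 0.505
wrist hole_right 0.64 [314.5  50.6] [600.1 -44.4  29. ]
wrist rear_edge 0.57 [226.9 119.3] [535.6 -83.2  32. ]
```

View pics/w4.png

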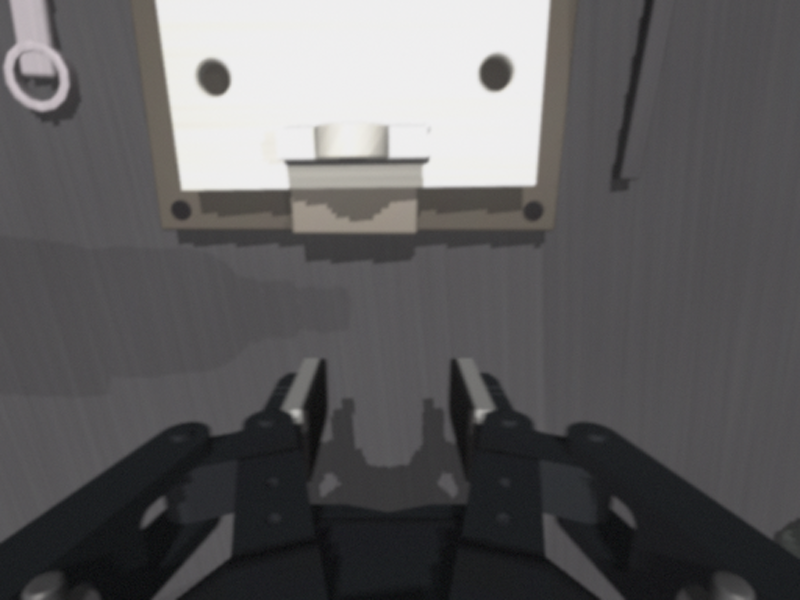

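Run:
```python
from h import *
p=camera_params('wrist');s=ctrl.state();M=Rn.from_quat(s['ee_rot'])
for y in (0,.0425,.057):
  for z in (.012,.025):
    print(y,z,[proj(p,np.array(s['position'])+M.apply([x,y,z])).round(1) for x in (-.011,0,.011)])
```

```text
0 0.012 [array([250.2, 272.3]), array([250.3, 252.8]), array([250.3, 232.5])]
0 0.025 [array([250.1, 259.6]), array([250.1, 241.5]), array([250.1, 222.6])]
0.0425 0.012 [array([333.4, 272.2]), array([335.1, 252.8]), array([337. , 232.5])]
0.0425 0.025 [array([326.6, 259.6]), array([328.1, 241.4]), array([329.7, 222.6])]
0.057 0.012 [array([361.7, 272.2]), array([364.1, 252.7]), array([366.6, 232.4])]
0.057 0.025 [array([352.8, 259.6]), array([354.8, 241.4]), array([356.9, 222.6])]
```

Request:
{"op": "send_rows", "data": {
  "targets": "0 -0.6 0 0 0 0 8.54; 0 -0.6 0 0 0 0 8.54; 0 -0.6 2 0 0 0 8.54; 0 0 2 0 0 0 8.54; 0 0 2 0 0 0 8.54; 0 0 0.5 0 0 0 8.54; 0 0 0 0 0 0 8.54; 0 0 0 0 0 0 8.54"
}}

```text
clock: 8.25
position: [0.5371, -0.1393, 0.0626]
ee_rot: [0.738, 0.674, 0.0, 0.0]
contact_force: [0.4, 0.7, 0.1]
opening: 0.999
```

Request:
{"op": "send_rows", "data": {
  "targets": "0 -0.4 0 0 0 0 8.54; 0 -0.35 0 0 0 0 8.54; 0 0 1 0 0 0 8.54; 0 0 1 0 0 0 8.54; 0 0 0 0 0 0 8.54; 0 0 0 0 0 0 8.54"
}}

```text
clock: 8.85
position: [0.5288, -0.1385, 0.0413]
ee_rot: [0.738, 0.674, -0.0, -0.0]
contact_force: [0.5, -0.3, -0.5]
opening: 1.005
```

```bash
cat >> h.py <<'E'
def fc(P,o=(548.3,49.3)):
    d=np.array(P[:2])-o; return round(d@fx,1),round(d@fy,1)
E
python3 - <<'E'
from h import *
st()
p,im=snap('wrist','w5.png'); s=ctrl.state(); print('tcp fix',fc(np.array(s['position'])*1e3))
cv2.imwrite('pics/w5.png',cv2.resize(im,(800,600),interpolation=cv2.INTER_CUBIC))
E
```

```text
8.85 [ 528.8 -138.5   41.3] toolx [0.091 0.996 0.   ] z [-0.001  0.    -1.   ] F [ 0.5 -0.3 -0.5] op 1.005
tcp fix (np.float64(-188.8), np.float64(0.7))
```

View pics/w5.png

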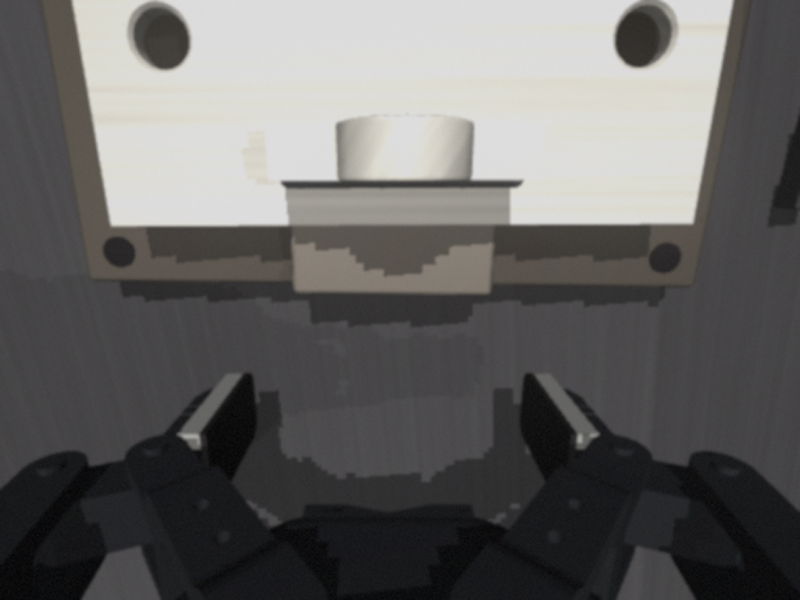

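Request:
{"op": "send_rows", "data": {
  "targets": "0 0 0.4 0 0 0.6 8.54; 0 0 0.4 0 0 0 8.54; 2 0 0 0 0 0 8.54; 1.5 0 0 0 0 0 8.54; 0.5 0 0 0 0 0 8.54; 0.5 0 0 0 0 0 8.54; 0.3 0 0 0 0 0 8.54; 0.3 0 0 0 0 0 8.54; 0 0 0 0 0 0 8.54"
}}

```text
clock: 9.8
position: [0.5342, -0.0886, 0.0339]
ee_rot: [0.742, 0.67, -0.0, 0.0]
contact_force: [-0.8, -4.2, 0.2]
opening: 0.998
```

Run:
```python
from h import *
st();s=ctrl.state(); print('tcp fix',fc(np.array(s['position'])*1e3))
```

```text
9.8 [534.2 -88.6  33.9] toolx [ 0.102  0.995 -0.001] z [-0.    -0.001 -1.   ] F [-0.8 -4.2  0.2] op 0.998
tcp fix (np.float64(-138.6), np.float64(0.6))
```

Request:
{"op": "send_rows", "data": {
  "targets": "0.5 -0.02 0.1 0 0 0 8.54; 0.5 -0.02 0.1 0 0 0 8.54; 0.5 -0.02 0 0 0 0 8.54; 0.5 -0.02 0 0 0 0 8.54; 0.5 -0.02 0 0 0 0 8.54; 0.5 -0.02 0 0 0 0 8.54; 0.5 -0.02 0 0 0 0 8.54; 0.5 -0.02 0 0 0 0 8.54; 0.4 0 0 0 0 0 8.54; 0 0 0 0 0 0 8.54"
}}

```text
clock: 10.8
position: [0.5378, -0.0445, 0.0323]
ee_rot: [0.742, 0.67, 0.0, 0.001]
contact_force: [0.4, -3.4, 2.1]
opening: 1.003
```

Run:
```python
from h import *
st();s=ctrl.state(); print('tcp fix',fc(np.array(s['position'])*1e3))
p,im=snap('wrist')
cv2.imwrite('pics/w6.png',cv2.resize(im,(800,600),interpolation=cv2.INTER_CUBIC))
marks('wrist',p,['hole_left','hole_right','pin_left','pin_right'])
```

```text
10.8 [537.8 -44.5  32.3] toolx [ 0.102  0.995 -0.   ] z [ 0.001 -0.001 -1.   ] F [ 0.4 -3.4  2.1] op 1.003
tcp fix (np.float64(-94.3), np.float64(1.3))
wrist hole_left 0.85 [107.7 143. ] [484.   16.7  29. ]
wrist hole_right 0.62 [395.7 141.8] [603.9   4.9  29. ]
```

View pics/w6.png

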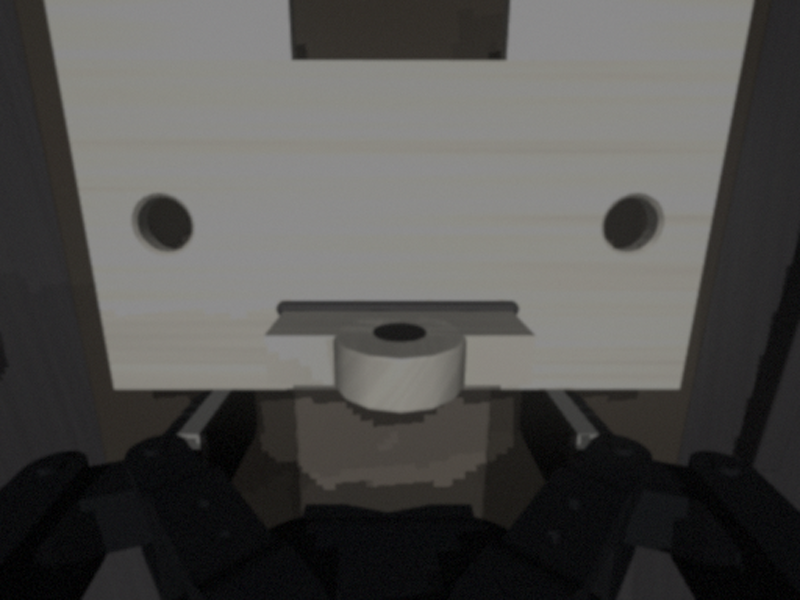

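Run:
```python
from h import *
p,im=snap('wrist','w6o.png')
g=cv2.GaussianBlur(cv2.cvtColor(im,cv2.COLOR_BGR2GRAY),(3,9),0).astype(int)
for r in (60,120,180): print(r,g[r,0:80:2],'\n',g[r,432:512:2])
for r in (265,285,310): print(r,g[r,160:210:2],g[r,290:340:2])
```

```text
60 [ 43  43  42  43  44  44  44  44  44  43  42  44  47  46  46  46  46  47
  47  65 117 135 136 136 136 136 136 136 136 137 136 136 136 137 136 136
 137 136 136 136] 
 [137 137 137 137 137 137 137 137 137 137 137 137 137 137 137 137 136 137
 136 114  60  44  44  43  41  40  42  42  42  42  41  42  41  41  41  41
  42  41  41  40]
120 [ 43  44  44  44  45  45  45  45  45  44  44  44  43  44  45  44  43  45
  47  47  46  47  47  47  59 108 134 135 135 135 135 135 135 135 136 136
 136 136 136 136] 
 [137 137 137 137 137 137 137 137 137 137 137 137 137 129  83  49  47  46
  44  43  45  45  46  45  45  45  44  44  43  43  43  43  43  43  43  43
  42  41  42  42]
180 [ 41  42  42  42  42  41  41  41  43  45  45  45  44  44  45  45  45  46
  46  45  44  44  42  45  47  47  47  47  47  53  97 134 138 138 138 138
 138 138 138 138] 
 [136 136 136 136 136 135 136 134 107  58  47  46  45  44  46  45  44  45
  45  45  45  45  45  44  43  43  43  43  43  42  42  42  40  40  39  30
  18  16  15  14]
265 [13 15 22 30 39 44 45 45 45 44 45 44 45 45 50 63 70 71 71 70 71 70 71 71
 71] [69 70 70 69 69 70 69 69 69 69 69 63 49 45 45 45 45 45 45 39 30 25 19 18
 18]
285 [18 24 24 29 40 43 42 43 43 43 43 42 43 43 42 51 66 70 69 70 69 70 69 69
 69] [68 68 68 68 68 68 68 68 68 68 65 52 46 47 47 47 46 45 41 37 30 29 29 25
 16]
310 [23 23 24 24 24 25 27 27 27 27 26 27 26 25 24 25 34 40 42 44 46 53 60 61
 61] [52 47 46 46 46 45 46 46 45 44 35 28 28 27 27 28 28 27 27 27 27 27 27 27
 26]
```

Run:
```python
from h import *
p=camera_params('wrist');print(np.round(p['camera_matrix'],1))
def m(a,b,r,z):
    A_=atz(p,(a,r),z)*1e3;B=atz(p,(b,r),z)*1e3;M=(A_+B)/2;print('mid',M.round(1),'w',np.linalg.norm(A_-B).round(1),'fix',fc(M));
m(189.2,312.7,265,.029);m(190.8,311.1,285,.029)
m(59.8,448.8,180,.035);m(49.3,459.7,120,.035);m(39,470.9,60,.035)
for px in [(163/1.5625,222/1.5625),(633/1.5625,222/1.5625)]: P=atz(p,px,.035)*1e3;print('hole',P.round(1),fc(P))
```

```text
[[285.6   0.  248.1]
 [  0.  285.6 193. ]
 [  0.    0.    1. ]]
mid [537.9 -46.1  29. ] w 58.3 fix (np.float64(-96.0), np.float64(1.1))
mid [536.8 -56.9  29. ] w 58.1 fix (np.float64(-106.8), np.float64(1.1))
mid [543.5  -3.8  35. ] w 160.0 fix (np.float64(-53.4), np.float64(-0.4))
mid [545.9  20.   35. ] w 159.4 fix (np.float64(-29.4), np.float64(-0.4))
mid [548.1  41.2  35. ] w 158.9 fix (np.float64(-8.0), np.float64(-0.6))
hole [485.8  17.6  35. ] (np.float64(-37.6), np.float64(59.2))
hole [604.4   5.4  35. ] (np.float64(-38.2), np.float64(-60.1))
```

Request:
{"op": "send_rows", "data": {
  "targets": "0.3 -0.03 0 0 0 0 8.54; 0.3 -0.03 0 0 0 0 8.54; 0.3 -0.03 0 0 0 0 8.54; 0.3 -0.03 0 0 0 0 8.54; 0.3 -0.03 0 0 0 0 8.54; 0.3 -0.03 0 0 0 0 8.54; 0.3 -0.02 0 0 0 0 8.54; 0 0 0 0 0 0 8.54"
}}

```text
clock: 11.9
position: [0.5371, -0.0227, 0.0318]
ee_rot: [0.742, 0.67, -0.0, -0.0]
contact_force: [0.2, -3.2, 3.1]
opening: 1.0
```

```bash
cat >> h.py <<'E'
def edge(row,a,b):
    d=np.diff(row[a:b].astype(float)); i=np.argmax(abs(d)); j=slice(max(i-2,0),i+3); return a+.5+np.sum(np.arange(a*0,len(d))[j]*abs(d[j]))/np.sum(abs(d[j]))
def mid(p,a,b,r,z):
    M=(atz(p,(a,r),z)+atz(p,(b,r),z))*500; w=np.linalg.norm(atz(p,(a,r),z)-atz(p,(b,r),z))*1e3
    print('z',z,'row',r,M.round(1)[:2],'w',w.round(1),'fix',fc(M)); return M
def look():
    st();s=ctrl.state(); print('tcp fix',fc(np.array(s['position'])*1e3),'z',s['position'][2])
    p,im=snap('wrist')
    g=cv2.GaussianBlur(cv2.cvtColor(im,cv2.COLOR_BGR2GRAY),(3,9),0)
    for r in (262,270,278,286): mid(p,edge(g[r],180,205),edge(g[r],295,325),r,.029)
    for r in (200,140,80): mid(p,edge(g[r],20,90),edge(g[r],430,500),r,.035)
    return p,im
E
python3 - <<'E'
from h import *
p,im=look()
cv2.imwrite('pics/w7.png',cv2.resize(im,(800,600),interpolation=cv2.INTER_CUBIC))
E
```

```text
11.9 [537.1 -22.7  31.8] toolx [ 0.101  0.995 -0.   ] z [-0. -0. -1.] F [ 0.2 -3.2  3.1] op 1.0
tcp fix (np.float64(-72.7), np.float64(4.1)) z 0.03181167741162389
z 0.029 row 262 [540.2 -22.9] w 58.8 fix (np.float64(-72.7), np.float64(1.0))
z 0.029 row 270 [539.8 -27.2] w 58.4 fix (np.float64(-76.9), np.float64(1.0))
z 0.029 row 278 [539.2 -31.4] w 58.7 fix (np.float64(-81.2), np.float64(1.2))
z 0.029 row 286 [538.9 -35.8] w 58.3 fix (np.float64(-85.6), np.float64(1.0))
z 0.035 row 200 [541.8   9.4] w 159.6 fix (np.float64(-40.3), np.float64(2.6))
z 0.035 row 140 [544.4  34.1] w 158.8 fix (np.float64(-15.5), np.float64(2.4))
z 0.035 row 80 [546.6  56.1] w 158.1 fix (np.float64(6.6), np.float64(2.3))
```

View pics/w7.png

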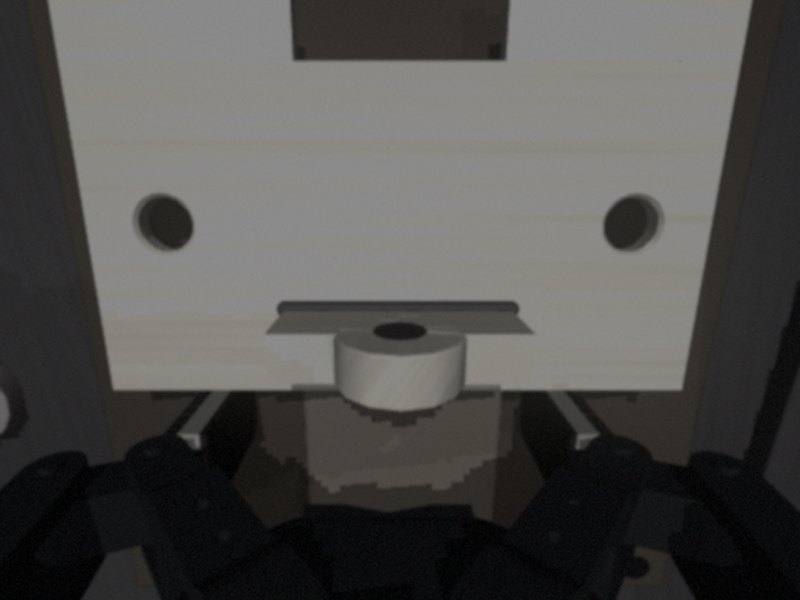

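Request:
{"op": "send_rows", "data": {
  "targets": "0.2 0.03 0 0 0 0 8.54; 0.2 0.03 0 0 0 0 8.54; 0.2 0.03 0 0 0 0 8.54; 0.2 0.02 0 0 0 0 8.54; 0.2 0 0 0 0 0 8.54; 0 0 0 0 0 0 8.54; 0 0 0 0 0 0 8.54"
}}

```text
clock: 12.65
position: [0.5388, -0.0128, 0.0316]
ee_rot: [0.742, 0.671, -0.0, -0.0]
contact_force: [-1.0, -3.0, 1.4]
opening: 0.999
```

Run:
```python
from h import *
p,im=look()
g=cv2.cvtColor(im,cv2.COLOR_BGR2GRAY)
cr=np.hstack([im[100:190,60:150],im[100:190,360:450]]); cr=cv2.convertScaleAbs(cr,alpha=1.8)
cv2.imwrite('pics/w8.png',cv2.resize(cr,(800,400),interpolation=cv2.INTER_CUBIC))
```

```text
12.65 [538.8 -12.8  31.6] toolx [0.101 0.995 0.   ] z [-0.001  0.    -1.   ] F [-1.  -3.   1.4] op 0.999
tcp fix (np.float64(-62.7), np.float64(3.3)) z 0.031631123577460715
z 0.029 row 262 [541.3 -12.9] w 58.4 fix (np.float64(-62.6), np.float64(0.9))
z 0.029 row 270 [540.9 -17.1] w 58.8 fix (np.float64(-66.8), np.float64(0.9))
z 0.029 row 278 [540.4 -21.4] w 58.3 fix (np.float64(-71.1), np.float64(1.0))
z 0.029 row 286 [540.  -25.7] w 58.7 fix (np.float64(-75.5), np.float64(1.0))
z 0.035 row 200 [543.5  19.4] w 159.2 fix (np.float64(-30.3), np.float64(1.8))
z 0.035 row 140 [546.  44.] w 158.3 fix (np.float64(-5.5), np.float64(1.7))
z 0.035 row 80 [548.3  66. ] w 157.4 fix (np.float64(16.6), np.float64(1.6))
```

View pics/w8.png

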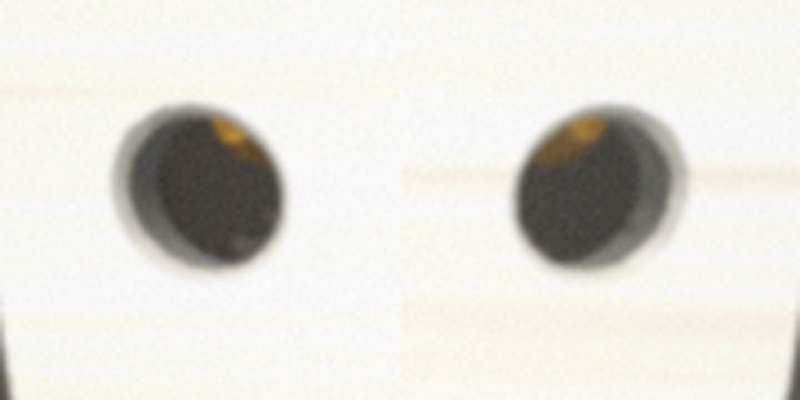

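Request:
{"op": "send_rows", "data": {
  "targets": "0.1 0.03 0 0 0 0 8.54; 0.1 0.03 0 0 0 0 8.54; 0.1 0.02 0 0 0 0 8.54; 0.1 0 0 0 0 0 8.54; 0.1 0 0 0 0 0 8.54; 0.1 0 0 0 0 0 8.54; 0 0 0 0 0 0 8.54; 0 0 0 0 0 0 8.54"
}}

```text
clock: 13.5
position: [0.5409, -0.007, 0.0319]
ee_rot: [0.742, 0.67, 0.0, 0.0]
contact_force: [0.5, -0.1, 0.3]
opening: 0.999
```

Run:
```python
from h import *
p,im=look()
cv2.imwrite('pics/w9.png',cv2.convertScaleAbs(cv2.resize(im,(800,600),interpolation=cv2.INTER_CUBIC),alpha=1.5))
```

```text
13.5 [540.9  -7.   31.9] toolx [0.101 0.995 0.   ] z [ 0.  0. -1.] F [ 0.5 -0.1  0.3] op 0.999
tcp fix (np.float64(-56.8), np.float64(1.9)) z 0.03189700975910807
z 0.029 row 262 [541.9  -7.1] w 58.3 fix (np.float64(-56.7), np.float64(0.9))
z 0.029 row 270 [541.4 -11.3] w 58.8 fix (np.float64(-61.0), np.float64(0.9))
z 0.029 row 278 [541.  -15.6] w 58.4 fix (np.float64(-65.3), np.float64(0.9))
z 0.029 row 286 [540.4 -19.9] w 58.6 fix (np.float64(-69.7), np.float64(1.1))
z 0.035 row 200 [551.6  24.5] w 156.1 fix (np.float64(-24.4), np.float64(-5.7))
z 0.035 row 140 [547.7  49.8] w 143.7 fix (np.float64(0.4), np.float64(0.6))
z 0.035 row 80 [549.8  71.9] w 143.6 fix (np.float64(22.6), np.float64(0.7))
```

View pics/w9.png

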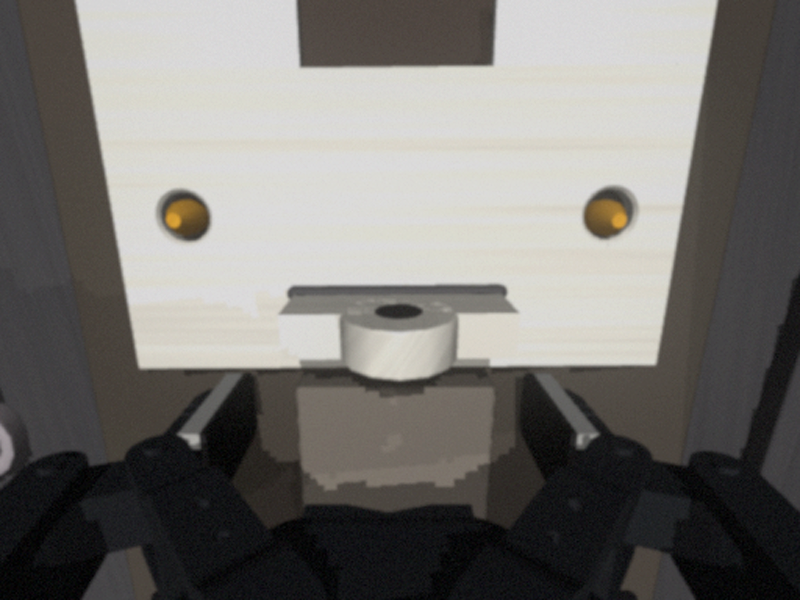

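The plate has dropped and both pins show inside the holes, at (186,216) and (607,217). I'll back off and check.

Request:
{"op": "send_rows", "data": {
  "targets": "-0.5 0 0 0 0 0 8.54; -1 0 0 0 0 0 8.54; -1.5 0 0 0 0 0 8.54; -2 0 -1 0 0 0 8.54; -1 0 -3 0 0 0 8.54; 0 0 -4 0 0 0 8.54; 0 0 -3 0 0 0 8.54; 0 0 0 0 0 0 8.54; 0 0 0 0 0 0 8.54; 0 0 0 0 0 0 8.54"
}}

```text
clock: 14.55
position: [0.5337, -0.0675, 0.1408]
ee_rot: [0.742, 0.67, -0.001, -0.001]
contact_force: [-0.4, 0.8, -0.6]
opening: 0.999
```

Run:
```python
from h import *
st()
p,im=snap('wrist'); cv2.imwrite('pics/w10.png',cv2.resize(im,(800,600),interpolation=cv2.INTER_CUBIC))
g=cv2.cvtColor(im,cv2.COLOR_BGR2GRAY);m=(g>150).astype(np.uint8)
n,l,s_,c=cv2.connectedComponentsWithStats(m);i=1+np.argmax(s_[1:,4])
for r in range(s_[i,1]+3,s_[i,1]+s_[i,3]-4,12):
    xs=np.where(l[r]==i)[0];a,b=xs[0],xs[-1]+1
    print(r,a,b,np.linalg.norm(atz(p,(a,r),.022)-atz(p,(b,r),.022)).round(4))
marks('wrist',p,['pin_left','pin_right','hole_left','hole_right','rear_edge','ledge_end'])
```

```text
14.55 [533.7 -67.5 140.8] toolx [ 0.102  0.995 -0.   ] z [-0.002 -0.    -1.   ] F [-0.4  0.8 -0.6] op 0.999
3 142 364 0.1605
15 143 363 0.1607
27 144 362 0.1608
39 146 361 0.1603
51 147 360 0.1604
63 148 359 0.1606
75 149 358 0.1608
87 150 357 0.161
99 151 356 0.1612
wrist pin_left 0.76 [168.8  45.3] [486.5  52.7  28. ]
wrist pin_right 0.83 [335.1  41.5] [607.4  42.7  28. ]
wrist hole_left 0.7 [173.9  47.4] [490.2  50.7  29. ]
wrist hole_right 0.58 [330.6  47.1] [603.8  39.1  29. ]
wrist rear_edge 0.75 [253.6 105.8] [544.    4.1  32. ]
wrist ledge_end 0.67 [249.  111.5] [5.401e+02 4.000e-01 2.900e+01]
```

View pics/w10.png

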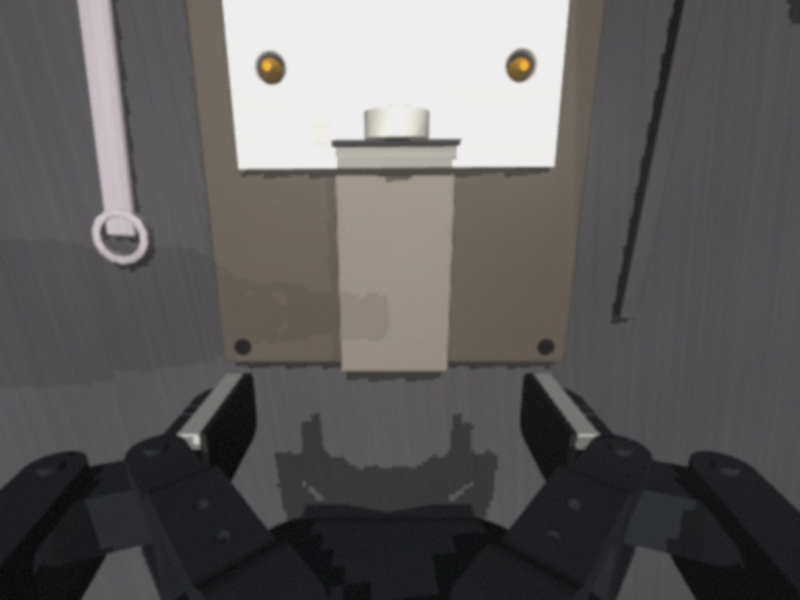

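The plate lies flat: its width computes to about 160 mm from front to rear with the top face taken at 22 mm. Both pins stand inside the holes, the plate is parallel to the fixture, and the arm is clear.

```bash
python3 -c "
from h import *
print(job.sign_off())"
```

```text
the job is handed in; nothing more can be done
None
```

The plate is seated: both holes are over the pins and it lies flat on the bed. I handed the job in at about 15 s of the 58 s allowed.

**What I did:** I nudged the plate about 10 mm sideways with the closed fingertips. Then I pushed its rear edge with the open fingers on either side of the ledge, correcting the sideways drift on the way, until it dropped over the pins. The forces I read between moves were about 4 N. I never gripped or lifted the plate. The lug stayed between the open fingers, and the wrist pictures showed no contact with it.

**Last checks:**
- **Seating:** the last wrist picture shows both pins inside their holes and the plate parallel to the fixture, with its rear edge just past the ledge end.
- **Flatness:** with the top face taken at the seated height of 22 mm, the plate measures 160–161 mm wide all along the part in view, so it is level to within what the camera can tell.
- **Bystanders:** the wrench and the square bar look undisturbed in that picture. I never moved near the other things, but I took no final wide picture of them.

**Disagreements:** the networks' final pin and hole points differ by up to about 5 mm. I trusted the picture and the plate-edge measurement instead. Early network readings were also off by several mm in places, and I replaced them with edge measurements from close up.

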